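# Pack the calibration kit back into its case

### The arm

A 7-joint arm with a two-finger parallel gripper is mounted at the origin on a cart in front of the work surface, level with it; the furniture and walls round the work are solid. World frame = base frame: x ahead of the robot, y to its left, z up, the work surface at z = 0. Lengths are in m, angles in rad, forces in N, time in s.
With the tool pointing down it reaches from about 0.4 to 0.875 m from the base axis. Payload 6.5 kg.
Tool frame: the origin (TCP) lies midway between the tips of the shut fingers; the grasp point (between the pads) lies 19 mm behind it; z points along the fingers, y is the line along which they close (so a half turn about z gives the same grasp; the last joint's range is limited). The gripper opens to 85 mm and grips with 20 to 120 N. Pads are 22 mm wide; open, the fingers measure 114 mm over their backs; the gripper's body (76 mm by 85 mm) begins 54 mm behind the grasp point. The pads swing forward as they close: fully open they stand 13 mm farther back than shut.
Start: joints at [-1.204, 0.536, -0.004, 1.538, 0.003, 1.067, -0.071], TCP at [0.273, 0.59, 0.231] pointing down, gripper open.
Joint ranges: [-2.7, 2.7], [-0.37, 2.16], [-1.27, 1.26], [0.24, 2.4], [-1.31, 4.45], [0.19, 1.91], [-2.76, 2.76]. Speed limits (rad/s): [2.39, 2.39, 3.14, 3.14, 3.14, 3.14, 3.14].

### API

Orientations are given as [roll, pitch, yaw] about the fixed x, y, z axes, in that order (R = Rz(yaw) Ry(pitch) Rx(roll)).
In Python, from station import arm gives the robot as it stands.
- The arm moves only by the tool carry_out, never from a script. Its argument "moves" is a list of rows, each an object with "translation": the shift along the tool's x, y, z in mm, a list of three; "rotation": the turn, a rotation vector about the tool's x, y, z in degrees, a list of three; "grip": the finger opening in mm, from 0 to 85.4. In form: [{"translation": [dx, dy, dz], "rotation": [rx, ry, rz], "grip": grip}, ...]. A call has exactly 5 rows; each row is the pose to reach, as a shift and turn from the pose commanded when the call began, along the tool's axes at that moment; what a row does not reach only later rows make up. A row lasts 1/10 s, in which the tool goes at most 50 mm and 8.59 degrees, less where a joint would pass 70% of its speed; a pose out of reach is approached as far as the arm can. A call with a gripper value outside its range is refused whole. The fingers move at their own pace and stop on an object; "squeeze" is the grip in N (left out, the last holds). Time passes only in rows, so rows that repeat a pose let the fingers close, or fill a call up. It gives the time, the measured TCP pose, the force, the opening and the grip force at its end, in the units of the state.
- arm.observe(): the state, without advancing time (a new reading comes with each control period).
- arm.grab_frame(name): name is "side" or "top"; returns the picture (480x640x3 uint8, red, green, blue); there is no depth.
- arm.calibration(name): a dict with "K" (3x3 intrinsics, pixels), "D" ([k1, k2, p1, p2, k3] as OpenCV has them; the pictures are not rectified), "R" (3x3) and "t" (3): a world point X has camera coordinates R X + t. Camera axes: x right, y down, z forward; pixel columns grow to the right and rows downward; lengths in m; the calibration is good to about 2 mm. A picture is of the moment at which its call begins. calibration takes no time and is no camera call.
- arm.hand_in(): hands the job in; it is judged then, once.
The state is a dict: "t": time; "joint_positions": joint angles; "joint_velocities": joint speeds; "tau": joint torques, N m; "position": TCP position; "orientation": TCP orientation; "ft_force": force on the tool from outside, world axes, zero at the start; "moment": the same for the moment, N m; "opening": finger opening in m; "gripper_force": force on a finger pad.
Only numpy, scipy, OpenCV 4.12 (cv2) and the standard library are available. Lean on these libraries where they do the work, as an engineer would, in place of code of your own. Each camera call takes 0.05 s, during which the arm holds its last target. There are 200 camera calls.

### The job

Pack the calibration kit away: lay the long through line, the adaptor and the stubby load each lengthwise in the case pocket cut to its own length, flat on the pocket's floor, then shut the lid fully. The thin pieces with gold threads are not part of this kit: leave them lying where they are.

Things in the scene. Friction and masses are not known exactly. Their poses are not given: they have to be found in the camera images.
- through: long white through line (in-line coaxial part with a knurled nut at each end), 80 mm long (y), 17 mm wide (x) and 17 mm high (z), lying on the bench. Origin: middle of its underside; its length lies along its y axis. Grip it across the middle. About 60 g; does not roll.
- adaptor: white coaxial adaptor, thick head at one end and narrow threaded tail at the other, 48 mm long (y), 20 mm wide (x) and 20 mm high (z), lying on the bench. Origin: middle of its underside; length along its y axis. May be gripped across its middle as if 20 mm wide all along. About 35 g; does not roll.
- load: stubby white cap-shaped load (termination), 29 mm long (y), 18 mm wide (x) and 18 mm high (z), lying on the bench. Origin: middle of its underside; length along its y axis. About 30 g; does not roll.
- gold_a: look-alike that stays: thin white attenuator with a gold thread at one end, about 28 mm long (y) and 9 mm thick, lying loose on the bench. Origin: middle of its underside.
- gold_b: look-alike that stays: thin white coaxial piece with a gold thread at one end, about 30 mm long (y) and 9 mm thick, lying loose on the bench. Origin: middle of its underside.
- pocket_long: black moulded insert, 106 (x) x 50 (y) x 23 mm high, fixed in the case; the three swap places. Its one pocket, with a bright blue floor, is 94 mm long (x) and 30 mm wide (y), centred on the insert; floor 15 mm above the origin, rim 23 mm: the part stands proud of the rim. Takes the through line. Origin: middle of the underside; x along the pocket, away from the robot, z up.
- pocket_middle: black moulded insert, 106 (x) x 50 (y) x 23 mm high, fixed in the case; the three swap places. Its one pocket, with a bright blue floor, is 62 mm long (x) and 33 mm wide (y), centred on the insert; floor 15 mm above the origin, rim 23 mm: the part stands proud of the rim. Takes the adaptor. Origin: middle of the underside; x along the pocket, away from the robot, z up.
- pocket_short: black moulded insert, 106 (x) x 50 (y) x 23 mm high, fixed in the case; the three swap places. Its one pocket, with a bright blue floor, is 42 mm long (x) and 31 mm wide (y), centred on the insert; floor 15 mm above the origin, rim 23 mm: the part stands proud of the rim. Takes the load. Origin: middle of the underside; x along the pocket, away from the robot, z up.
- case: grey hinged case, fixed to the bench, walls 26 mm high; the inserts lie in it side by side, 51 mm apart along y. Origin: middle of the underside; x from its front to its hinge edge (away from the robot), y along the hinge. Hinge axis along y at x = 60, z = 26 mm. The shut lid is 20 mm deep, spans x = -57 to 57, y = -80 to 80 mm, its outer face 46 mm above the bench.
- case_lid (a joint): lid angle: 0 = fully shut; at the start 1.58 to 1.75, upright or leaning a little away from the robot, its edge about 145 mm above the bench. Grows as it opens, to 1.92. The stiff hinge leaves it where it is put; push its outer (far) face towards the robot, then down.

How it is judged:
By the outcome, as a careful person would: the job done as asked, in the order asked, and still so for the second after the job is handed in, with the robot touching nothing.
It also fails if it takes over 118 s, if anything falls off the work surface, if the arm or the gripper's body presses on something with over 40 N, if the wrist force passes 120 N, or if a joint passes its speed limit or range.

## Working session

There is one attempt and no reset: what is moved stays moved. The work goes in short steps, Python scripts to look and compute and a tool call to move; the robot and the scene stay as the last step left them, time stands still between calls to the robot, and variables do not carry over. Pictures are saved under pics/ and viewed, at most 14 in all, crops included, and the job is handed in when it is done.

Besides the shell and the picture viewer there is one more tool, called after "Request:" in YAML: its name, and indented under it one key for each argument. carry_out: Moves the arm, as the interface text tells. Its arguments: {"type":"object","properties":{"moves":{"type":"array"},"squeeze":{"type":"number"}},"required":["moves"]}

```bash
ls; mkdir -p pics; python3 - <<'E'
from station import arm
import cv2
for n in("top","side"):
    c=arm.calibration(n);print(n,c)
    cv2.imwrite(f"pics/{n}0.png",arm.grab_frame(n)[:,:,::-1])
print(arm.observe())
E
```

```text
pics
top {'K': array([[583.54266713,   0.        , 323.70039041],
       [  0.        , 583.54266713, 248.69059028],
       [  0.        ,   0.        ,   1.        ]]), 'D': array([-0.03384962,  0.        ,  0.        ,  0.        ,  0.        ]), 'R': array([[ 0.02636115, -0.99964554, -0.0037254 ],
       [-0.98882949, -0.02552867, -0.14684866],
       [ 0.14670151,  0.00755488, -0.98915196]]), 't': array([0.01407185, 0.58095644, 1.0008208 ])}
side {'K': array([[561.1308109 ,   0.        , 318.08048859],
       [  0.        , 561.1308109 , 235.46447464],
       [  0.        ,   0.        ,   1.        ]]), 'D': array([-0.07009485,  0.        ,  0.        ,  0.        ,  0.        ]), 'R': array([[ 9.93655305e-01, -1.12464184e-01, -9.70865061e-04],
       [-5.68096988e-02, -4.94443434e-01, -8.67351341e-01],
       [ 9.70659232e-02,  8.61903416e-01, -4.97695397e-01]]), 't': array([-0.53678613,  0.09000635,  0.87436268])}
{'t': 0.1, 'joint_positions': array([-1.20419534,  0.53712914, -0.00445099,  1.53879144,  0.00257672,
        1.06728132, -0.0711834 ]), 'joint_velocities': array([-0.00059183, -0.00021089,  0.00050774, -0.001641  ,  0.00134835,
        0.00072334,  0.00057666]), 'tau': array([ 2.40259134e-03, -5.84567249e+01,  1.05199657e+00, -2.59775752e+01,
        1.26963010e-02,  4.57266695e-03, -2.83663235e-05]), 'position': array([0.27237739, 0.58954096, 0.23046879]), 'orientation': array([-3.13999165e+00,  9.15911762e-05,  2.70887948e+00]), 'ft_force': array([ 0.26395654,  0.38718923, -0.01496847]), 'moment': array([ 0.01321221, -0.00462123,  0.0271148 ]), 'gripper_force': 0.0, 'opening': 0.08566745187747106}
```

View pics/top0.png

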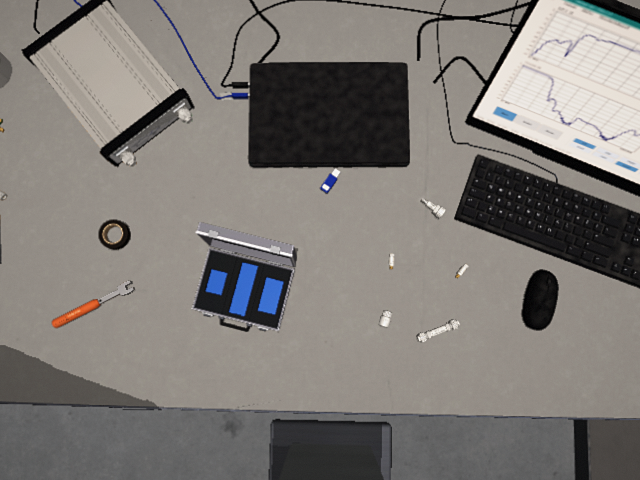

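View pics/side0.png

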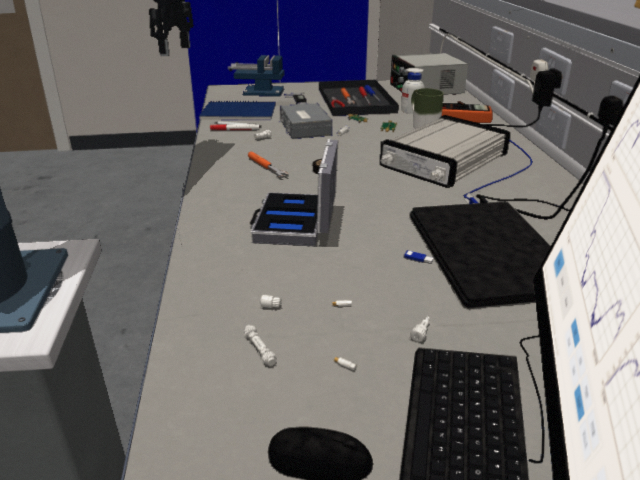

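The top view shows the through line at about (438,330), the load at (386,318) and the adaptor at (433,208). The gold pieces are at (391,261) and (461,270). The case has its blue pockets at (216,283) short, (243,290) long and (269,297) middle. The side view agrees, and the lid is upright.

```bash
cat > h.py <<'E'
import cv2, numpy as np
from station import arm
def ray(n,px):
    c=arm.calibration(n)
    u=cv2.undistortPoints(np.array(px,float).reshape(-1,1,2),c["K"],c["D"]).reshape(-1,2)
    d=np.c_[u,np.ones(len(u))]@c["R"]
    return -c["R"].T@c["t"],d
def plane(n,px,z):
    o,d=ray(n,px); return (o+d*((z-o[2])/d[:,2])[:,None])[:,:2]
def blobs(mask,amin=40):
    cs,_=cv2.findContours(mask.astype(np.uint8),cv2.RETR_EXTERNAL,cv2.CHAIN_APPROX_NONE)
    return [c.reshape(-1,2) for c in cs if cv2.contourArea(c)>amin]
def rect(n,cnt,z):
    p=plane(n,cnt,z); (c,s,a)=cv2.minAreaRect((p*1000).astype(np.float32))
    if s[0]<s[1]: s=s[::-1]; a+=90
    return np.round(c,1),np.round(s,1),round((a+90)%180-90,1)
def white(im): 
    return (im.min(2)>165)
def blue(im):
    i=im.astype(int); return (i[...,2]-i[...,0]>70)
def fwd(R=None):
    s=arm.observe(); return s
E
python3 - <<'E'
from h import *
T=arm.grab_frame("top");S=arm.grab_frame("side")
print("white top")
for c in blobs(cv2.morphologyEx(white(T).astype(np.uint8),cv2.MORPH_CLOSE,np.ones((3,3)))):
    m=c.mean(0)
    if 340<m[0]<480 and 180<m[1]<380: print(m.round(),rect("top",c,.009))
print("white side")
for c in blobs(cv2.morphologyEx(white(S).astype(np.uint8),cv2.MORPH_CLOSE,np.ones((3,3)))):
    m=c.mean(0)
    if 230<m[0]<450 and 280<m[1]<390: print(m.round(),rect("side",c,.009))
print("blue")
for c in blobs(blue(T)):
    m=c.mean(0)
    if 190<m[0]<300 and 240<m[1]<340: print(m.round(),rect("top",c,.015))
for c in blobs(blue(S),20):
    m=c.mean(0)
    if 240<m[0]<330 and 190<m[1]<240: print(m.round(),rect("side",c,.015))
z=T[180:360,340:480];cv2.imwrite("pics/z1.png",cv2.resize(z,None,fx=4,fy=4)[:600,:,::-1])
cv2.imwrite("pics/z2.png",cv2.resize(T[210:340,180:310],None,fx=4.6,fy=4.6,interpolation=cv2.INTER_CUBIC)[:600,:,::-1])
E
```

```text
white top
[439. 330.] (array([ 441. , -182.5]), array([79.8, 15.9]), -67.5)
[386. 318.] (array([460.7, -86.3]), array([27.6, 14.5]), -16.0)
[433. 206.] (array([ 673.6, -172.9]), array([47.7, 16.5]), 47.9)
white side
[346. 362.] (array([ 550.8, -229.7]), array([24.1,  9.3]), -37.5)
[258. 341.] (array([ 437.7, -175.7]), array([79.6, 15.3]), -67.8)
[422. 325.] (array([ 672.1, -166.5]), array([38.2, 14.4]), 45.2)
[344. 302.] (array([ 567.2, -100.2]), array([22.6, 10. ]), -6.6)
[270. 299.] (array([457.3, -79.6]), array([28.7, 18.8]), -15.7)
blue
[270. 296.] (array([496.1, 124.1]), array([62.4, 33.3]), -12.6)
[216. 282.] (array([518.6, 224.5]), array([41.5, 30.6]), -12.5)
[243. 289.] (array([507.3, 174.3]), array([94.3, 29.9]), -12.7)
[285. 226.] (array([495.1, 134.5]), array([60.6, 18.1]), -13.0)
[290. 213.] (array([506.1, 184.7]), array([91.3, 14.3]), -12.2)
[294. 201.] (array([517.2, 233.3]), array([38.3, 13.4]), -6.6)
```

View pics/z1.png

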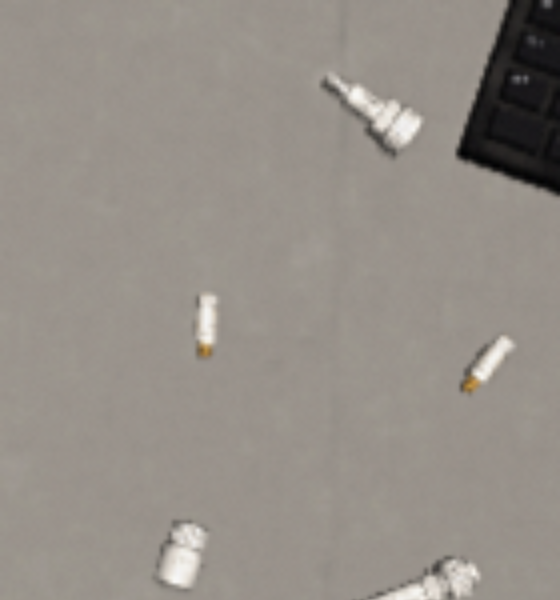

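View pics/z2.png

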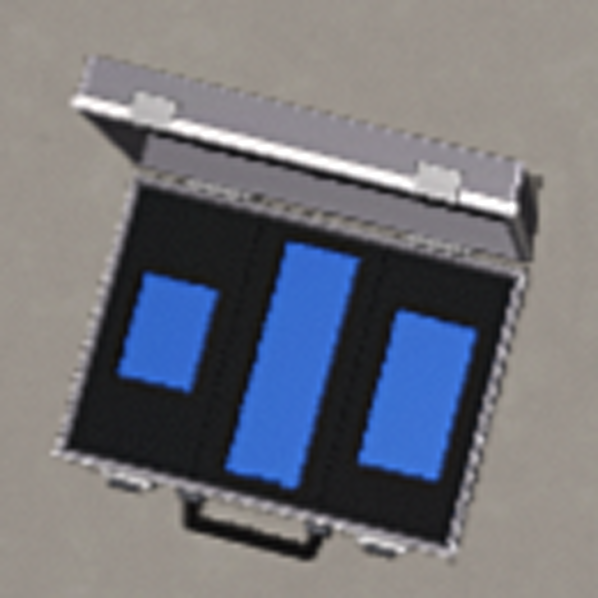

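Close-ups: the adaptor's tail tip is at (421,199) and its head end at (442,212). The three pockets are empty and unobstructed. I'll refine the part axes and plan the first moves.

```bash
cat >> h.py <<'E'
def axis(n,im,box,z,thr=165):
    u0,v0,u1,v1=box; m=np.zeros(im.shape[:2],np.uint8); m[v0:v1,u0:u1]=white(im)[v0:v1,u0:u1] if thr==165 else (im.min(2)>thr)[v0:v1,u0:u1]
    v,u=np.nonzero(m); p=plane(n,np.c_[u,v],z)*1000
    d=cv2.fitLine(p.astype(np.float32),cv2.DIST_L2,0,.01,.01).ravel()[:2]
    e=np.array([-d[1],d[0]]); a,b=p@d,p@e
    c=d*(a.max()+a.min())/2+e*np.median(b)
    return c.round(1),round((np.degrees(np.arctan2(d[1],d[0]))+90)%180-90,1),(np.ptp(a).round(1),np.ptp(b).round(1))
def plan(*tg):
    "targets (x,y,z mm,yaw deg mod 180 kept as given); prints calls"
    s=arm.observe(); p=s["position"]*1000; w=np.degrees(s["orientation"][2]); print("at",p.round(1),np.degrees(s["orientation"]).round(1),"op",round(s["opening"]*1000,1))
    for x,y,z,yw in tg:
        t=np.array([x,y,z]); dw=yw-w; N=max(1,int(np.ceil(max(np.linalg.norm(t-p)/240,abs(dw)/40))))
        for _ in range(N):
            r=np.radians(w); d=(t-p)/N
            print([round(v) if N>1 else round(v,1) for v in(np.cos(r)*d[0]+np.sin(r)*d[1],np.sin(r)*d[0]-np.cos(r)*d[1],-d[2])],"rz",round(-dw/N,1))
            w+=dw/N; p=p+d
        print("--")
E
python3 - <<'E'
from h import *
T=arm.grab_frame("top")
for thr in(165,185):
  for b,z in(((410,305,470,350),.0085),((374,300,400,335),.009),((415,188,455,225),.010)): print(thr,axis("top",T,b,z,thr))
plan((441,-182.5,150,112.5),(441,-182.5,12,112.5))
E
```

```text
165 (array([ 441.2, -182.5]), np.float32(-67.3), (np.float64(79.8), np.float64(16.1)))
165 (array([460.7, -86.4]), np.float32(-16.5), (np.float64(27.6), np.float64(14.9)))
165 (array([ 671.2, -171.2]), np.float32(56.6), (np.float64(48.4), np.float64(17.0)))
185 (array([ 441.2, -182.6]), np.float32(-66.6), (np.float64(79.5), np.float64(14.3)))
185 (array([460.4, -86.5]), np.float32(-16.2), (np.float64(27.0), np.float64(14.1)))
185 (array([ 670. , -173.2]), np.float32(56.9), (np.float64(42.8), np.float64(14.4)))
at [272.5 589.8 230.9] [-180.     0.   155.2] op 85.4
[-119, -158, 20] rz 10.7
[-110, -100, 15] rz 10.7
[-95, -58, 11] rz 10.7
[-78, -30, 9] rz 10.7
--
[-123, -22, 82] rz 0.0
[-62, -11, 41] rz 0.0
--
```

```bash
sed -i 's/; N=max/; d0=t-p; N=max/; s#; d=(t-p)/N#; d=d0/N#' h.py; python3 - <<'E'
from h import *
plan((441,-182.5,150,112.6),(441,-182.5,12,112.6))
E
```

```text
at [272.5 589.8 230.9] [-180.     0.   155.2] op 85.4
[-119, -158, 20] rz 10.7
[-146, -133, 20] rz 10.7
[-168, -104, 20] rz 10.7
[-185, -71, 20] rz 10.7
--
[np.float64(0.0), np.float64(0.0), np.float64(138.0)] rz -0.0
--
```

Request:
carry_out:
  moves:
    - {"translation":[-119,-158,20],"rotation":[0,0,10.7],"grip":60}
    - {"translation":[-119,-158,20],"rotation":[0,0,10.7],"grip":60}
    - {"translation":[-119,-158,20],"rotation":[0,0,10.7],"grip":60}
    - {"translation":[-119,-158,20],"rotation":[0,0,10.7],"grip":60}
    - {"translation":[-119,-158,20],"rotation":[0,0,10.7],"grip":60}
  squeeze: 40

```text
t: 0.75
position: [0.3162, 0.3889, 0.2103]
orientation: [-3.136, 0.003, 2.514]
ft_force: [0.5, -0.3, 1.3]
opening: 0.0598
gripper_force: 0.0
```

Request:
carry_out:
  moves:
    - {"translation":[-146,-133,20],"rotation":[0,0,10.7],"grip":60}
    - {"translation":[-146,-133,20],"rotation":[0,0,10.7],"grip":60}
    - {"translation":[-146,-133,20],"rotation":[0,0,10.7],"grip":60}
    - {"translation":[-146,-133,20],"rotation":[0,0,10.7],"grip":60}
    - {"translation":[-146,-133,20],"rotation":[0,0,10.7],"grip":60}

```text
t: 1.25
position: [0.3565, 0.1977, 0.1908]
orientation: [-3.139, 0.001, 2.327]
ft_force: [0.4, 1.0, 0.6]
opening: 0.0601
gripper_force: 0.0
```

Request:
carry_out:
  moves:
    - {"translation":[-168,-104,20],"rotation":[0,0,10.7],"grip":60}
    - {"translation":[-168,-104,20],"rotation":[0,0,10.7],"grip":60}
    - {"translation":[-168,-104,20],"rotation":[0,0,10.7],"grip":60}
    - {"translation":[-168,-104,20],"rotation":[0,0,10.7],"grip":60}
    - {"translation":[-168,-104,20],"rotation":[0,0,10.7],"grip":60}

```text
t: 1.75
position: [0.3983, 0.0052, 0.1713]
orientation: [-3.141, 0.002, 2.139]
ft_force: [0.1, 0.5, 0.3]
opening: 0.0598
gripper_force: 0.0
```

Request:
carry_out:
  moves:
    - {"translation":[-185,-71,20],"rotation":[0,0,10.7],"grip":60}
    - {"translation":[-185,-71,20],"rotation":[0,0,10.7],"grip":60}
    - {"translation":[-185,-71,20],"rotation":[0,0,10.7],"grip":60}
    - {"translation":[-185,-71,20],"rotation":[0,0,10.7],"grip":60}
    - {"translation":[-185,-71,20],"rotation":[0,0,10.7],"grip":60}

```text
t: 2.25
position: [0.44, -0.1895, 0.1515]
orientation: [3.141, 0.005, 1.954]
ft_force: [-0.5, -0.0, -0.6]
opening: 0.06
gripper_force: 0.0
```

```bash
python3 - <<'E'
from h import *
plan((441,-182.5,40,112.6),(441,-182.5,12,112.6))
print(arm.observe()["t"],arm.observe()["joint_positions"].round(2))
E
```

```text
at [ 440.  -189.5  151.5] [180.    0.3 111.9] op 60.0
[np.float64(6.1), np.float64(3.5), np.float64(111.5)] rz -0.7
--
[np.float64(0.0), np.float64(0.0), np.float64(28.0)] rz -0.0
--
2.25 [-0.06  0.39  0.46  2.07 -0.25  0.73  0.93]
```

Request:
carry_out:
  moves:
    - {"translation":[0,0,100],"rotation":[0,0,0],"grip":60}
    - {"translation":[0,0,100],"rotation":[0,0,0],"grip":60}
    - {"translation":[0,0,100],"rotation":[0,0,0],"grip":60}
    - {"translation":[0,0,100],"rotation":[0,0,0],"grip":60}
    - {"translation":[0,0,100],"rotation":[0,0,0],"grip":60}

```text
t: 2.75
position: [0.4409, -0.1833, 0.0537]
orientation: [3.138, 0.002, 1.962]
ft_force: [0.4, 0.9, 0.3]
opening: 0.0597
gripper_force: 0.0
```

```bash
python3 - <<'E'
from h import *
plan((441,-182.5,12,112.6))
E
```

```text
at [ 440.9 -183.3   53.7] [1.798e+02 1.000e-01 1.124e+02] op 59.7
[np.float64(0.7), np.float64(0.4), np.float64(41.7)] rz -0.2
--
```

Request:
carry_out:
  moves:
    - {"translation":[0,0,20],"rotation":[0,0,0],"grip":60}
    - {"translation":[0,0,40],"rotation":[0,0,0],"grip":60}
    - {"translation":[0,0,40],"rotation":[0,0,0],"grip":60}
    - {"translation":[0,0,40],"rotation":[0,0,0],"grip":10}
    - {"translation":[0,0,40],"rotation":[0,0,0],"grip":10}

```text
t: 3.25
position: [0.4403, -0.1837, 0.0132]
orientation: [3.139, 0.002, 1.962]
ft_force: [-0.6, -0.6, 0.4]
opening: 0.0315
gripper_force: 0.0
```

Request:
carry_out:
  moves:
    - {"translation":[0,0,0],"rotation":[0,0,0],"grip":10}
    - {"translation":[0,0,0],"rotation":[0,0,0],"grip":10}
    - {"translation":[0,0,0],"rotation":[0,0,0],"grip":10}
    - {"translation":[0,0,0],"rotation":[0,0,0],"grip":10}
    - {"translation":[0,0,0],"rotation":[0,0,0],"grip":10}

```text
t: 3.75
position: [0.4399, -0.1835, 0.0127]
orientation: [3.14, 0.001, 1.962]
ft_force: [-2.6, 1.5, 10.7]
opening: 0.015
gripper_force: 38.9
```

Request:
carry_out:
  moves:
    - {"translation":[0,0,-30],"rotation":[0,0,0],"grip":10}
    - {"translation":[0,0,-60],"rotation":[0,0,0],"grip":10}
    - {"translation":[0,0,-90],"rotation":[0,0,0],"grip":10}
    - {"translation":[0,0,-90],"rotation":[0,0,0],"grip":10}
    - {"translation":[0,0,-90],"rotation":[0,0,0],"grip":10}

```text
t: 4.25
position: [0.4393, -0.1832, 0.1019]
orientation: [3.14, 0.001, 1.962]
ft_force: [0.1, -0.5, -0.9]
opening: 0.0148
gripper_force: 39.8
```

```bash
python3 - <<'E'
from h import *
plan((507.3,174.3,100,167.4),(507.3,174.3,34,167.4))
T=arm.grab_frame("top");S=arm.grab_frame("side")
cv2.imwrite("pics/g1.png",np.hstack([cv2.resize(T[260:400,380:520],(400,400)),cv2.resize(S[220:400,170:350],(400,400))])[:,:,::-1])
E
```

```text
at [ 439.3 -183.2  101.9] [179.9   0.  112.4] op 14.8
[152, 100, 1] rz -27.5
[89, 159, 1] rz -27.5
--
[np.float64(0.0), np.float64(-0.0), np.float64(66.0)] rz -0.0
--
```

View pics/g1.png

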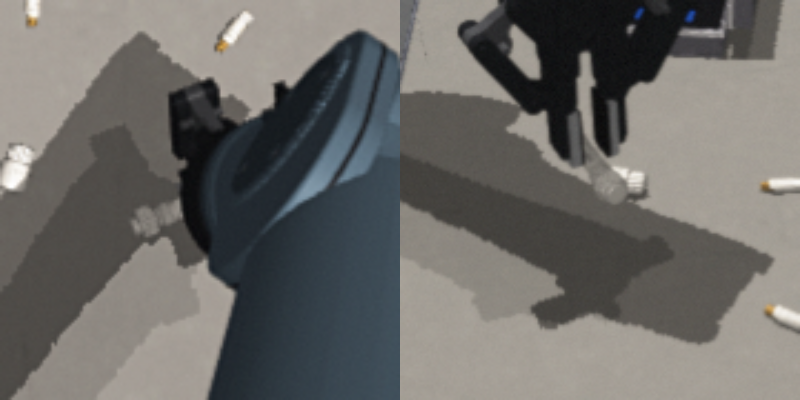

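The through line is held level between the pads (side crop, about (600,180)). Next I move it over the long pocket.

Request:
carry_out:
  moves:
    - {"translation":[30,20,0],"rotation":[0,0,-5.5],"grip":10}
    - {"translation":[60,40,0],"rotation":[0,0,-11],"grip":10}
    - {"translation":[90,60,0],"rotation":[0,0,-16.5],"grip":10}
    - {"translation":[120,80,0],"rotation":[0,0,-22],"grip":10}
    - {"translation":[152,100,0],"rotation":[0,0,-27.5],"grip":10}

```text
t: 4.85
position: [0.4727, -0.0035, 0.1002]
orientation: [-3.14, -0.001, 2.445]
ft_force: [0.3, -0.0, 0.3]
opening: 0.0148
gripper_force: 39.8
```

Request:
carry_out:
  moves:
    - {"translation":[18,32,0],"rotation":[0,0,-5.5],"grip":10}
    - {"translation":[36,64,0],"rotation":[0,0,-11],"grip":10}
    - {"translation":[54,96,0],"rotation":[0,0,-16.5],"grip":10}
    - {"translation":[72,128,0],"rotation":[0,0,-22],"grip":10}
    - {"translation":[89,159,0],"rotation":[0,0,-27.5],"grip":10}

```text
t: 5.35
position: [0.5068, 0.1756, 0.0999]
orientation: [-3.14, -0.002, 2.926]
ft_force: [0.5, -0.5, -0.8]
opening: 0.0149
gripper_force: 39.8
```

Request:
carry_out:
  moves:
    - {"translation":[0,0,10],"rotation":[0,0,0],"grip":10}
    - {"translation":[0,0,20],"rotation":[0,0,0],"grip":10}
    - {"translation":[0,0,20],"rotation":[0,0,0],"grip":10}
    - {"translation":[0,0,20],"rotation":[0,0,0],"grip":10}
    - {"translation":[0,0,20],"rotation":[0,0,0],"grip":10}

```text
t: 5.85
position: [0.5078, 0.1731, 0.0813]
orientation: [-3.141, 0.0, 2.92]
ft_force: [-0.1, -0.6, -0.7]
opening: 0.0148
gripper_force: 39.8
```

```bash
python3 - <<'E'
from h import *
plan((507.3,174.3,33,167.4))
T=arm.grab_frame("top");S=arm.grab_frame("side")
cv2.imwrite("pics/g2.png",np.hstack([cv2.resize(T[210:350,170:310],(400,400)),cv2.resize(S[110:260,220:370],(400,400))])[:,:,::-1])
E
```

```text
at [507.8 173.1  81.3] [-180.     0.   167.3] op 14.8
[np.float64(0.7), np.float64(1.1), np.float64(48.3)] rz -0.1
--
```

View pics/g2.png

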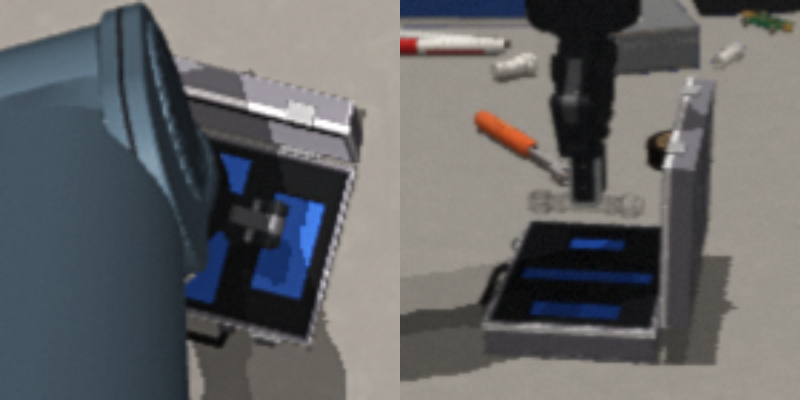

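The side crop shows the part level and centred on the fingers, aligned along the pocket. Now I lower it.

Request:
carry_out:
  moves:
    - {"translation":[0,1,12],"rotation":[0,0,0],"grip":10}
    - {"translation":[0,1,24],"rotation":[0,0,0],"grip":10}
    - {"translation":[0,1,36],"rotation":[0,0,0],"grip":10}
    - {"translation":[0,1,46],"rotation":[0,0,0],"grip":10}
    - {"translation":[0,1,46],"rotation":[0,0,0],"grip":10}

```text
t: 6.45
position: [0.5065, 0.1747, 0.0334]
orientation: [-3.14, -0.003, 2.922]
ft_force: [0.2, -0.1, -1.0]
opening: 0.0148
gripper_force: 39.8
```

Request:
carry_out:
  moves:
    - {"translation":[0,0,1],"rotation":[0,0,0],"grip":10}
    - {"translation":[0,0,2],"rotation":[0,0,0],"grip":10}
    - {"translation":[0,0,3],"rotation":[0,0,0],"grip":10}
    - {"translation":[0,0,3],"rotation":[0,0,0],"grip":10}
    - {"translation":[0,0,3],"rotation":[0,0,0],"grip":10}

```text
t: 6.95
position: [0.5081, 0.1753, 0.0325]
orientation: [3.141, 0.0, 2.922]
ft_force: [-0.1, -0.0, -1.2]
opening: 0.0151
gripper_force: 39.8
```

Request:
carry_out:
  moves:
    - {"translation":[0,0,1],"rotation":[0,0,0],"grip":10}
    - {"translation":[0,0,2],"rotation":[0,0,0],"grip":10}
    - {"translation":[0,0,2],"rotation":[0,0,0],"grip":10}
    - {"translation":[0,0,2],"rotation":[0,0,0],"grip":10}
    - {"translation":[0,0,2],"rotation":[0,0,0],"grip":10}

```text
t: 7.45
position: [0.508, 0.1753, 0.0308]
orientation: [3.141, 0.0, 2.922]
ft_force: [-1.7, -0.4, 6.1]
opening: 0.0149
gripper_force: 40.5
```

Request:
carry_out:
  moves:
    - {"translation":[0,0,0.5],"rotation":[0,0,0],"grip":10}
    - {"translation":[0,0,1],"rotation":[0,0,0],"grip":10}
    - {"translation":[0,0,1],"rotation":[0,0,0],"grip":10}
    - {"translation":[0,0,1],"rotation":[0,0,0],"grip":10}
    - {"translation":[0,0,1],"rotation":[0,0,0],"grip":10}

```text
t: 7.95
position: [0.508, 0.1753, 0.0307]
orientation: [3.141, 0.0, 2.922]
ft_force: [-5.5, -1.5, 17.2]
opening: 0.0148
gripper_force: 41.8
```

Contact with the floor at TCP z = 30.8 mm, as expected (floor about 18 mm). I release and rise.

Request:
carry_out:
  moves:
    - {"translation":[0,0,-1],"rotation":[0,0,0],"grip":10}
    - {"translation":[0,0,-1],"rotation":[0,0,0],"grip":34}
    - {"translation":[0,0,-1],"rotation":[0,0,0],"grip":34}
    - {"translation":[0,0,-1],"rotation":[0,0,0],"grip":34}
    - {"translation":[0,0,-1],"rotation":[0,0,0],"grip":34}

```text
t: 8.45
position: [0.5078, 0.1752, 0.0301]
orientation: [-3.141, -0.0, 2.922]
ft_force: [0.2, -0.1, 0.4]
opening: 0.034
gripper_force: 0.0
```

Request:
carry_out:
  moves:
    - {"translation":[0,0,-20],"rotation":[0,0,0],"grip":34}
    - {"translation":[0,0,-60],"rotation":[0,0,0],"grip":34}
    - {"translation":[0,0,-100],"rotation":[0,0,0],"grip":34}
    - {"translation":[0,0,-130],"rotation":[0,0,0],"grip":34}
    - {"translation":[0,0,-130],"rotation":[0,0,0],"grip":34}

```text
t: 8.95
position: [0.5107, 0.1762, 0.1644]
orientation: [3.137, 0.006, 2.921]
ft_force: [1.2, 0.1, 1.0]
opening: 0.0342
gripper_force: 0.0
```

```bash
python3 - <<'E'
from h import *
plan((671,-171.5,150,56.6),(671,-171.5,13,56.6))
E
```

```text
at [510.7 176.2 164.4] [179.7   0.4 167.4] op 34.2
[-77, -101, 5] rz 36.9
[-123, -35, 5] rz 36.9
[-119, 46, 5] rz 36.9
--
[np.float64(0.0), np.float64(0.0), np.float64(137.0)] rz -0.0
--
```

```bash
python3 - <<'E'
from h import *
plan((500,-20,160,130.5),(671,-171.5,150,56.6))
E
```

```text
at [510.7 176.2 164.4] [179.7   0.4 167.4] op 34.2
[np.float64(-32.4), np.float64(-193.8), np.float64(4.4)] rz 36.9
--
[-113, 16, 5] rz 37.0
[-81, 81, 5] rz 37.0
--
```

Request:
carry_out:
  moves:
    - {"translation":[-6,-39,1],"rotation":[0,0,7.4],"grip":45}
    - {"translation":[-13,-78,2],"rotation":[0,0,14.8],"grip":45}
    - {"translation":[-20,-117,3],"rotation":[0,0,22.2],"grip":45}
    - {"translation":[-26,-156,4],"rotation":[0,0,29.6],"grip":45}
    - {"translation":[-32,-194,4],"rotation":[0,0,36.9],"grip":45}

```text
t: 9.45
position: [0.4959, -0.0227, 0.1555]
orientation: [-3.14, -0.001, 2.272]
ft_force: [0.7, -0.5, -0.8]
opening: 0.0448
gripper_force: 0.0
```

Request:
carry_out:
  moves:
    - {"translation":[-23,3,1],"rotation":[0,0,7.4],"grip":45}
    - {"translation":[-45,6,2],"rotation":[0,0,14.8],"grip":45}
    - {"translation":[-68,9,3],"rotation":[0,0,22.2],"grip":45}
    - {"translation":[-90,12,4],"rotation":[0,0,29.6],"grip":45}
    - {"translation":[-113,16,5],"rotation":[0,0,37],"grip":45}

```text
t: 9.95
position: [0.5823, -0.0972, 0.1502]
orientation: [-3.14, 0.0, 1.627]
ft_force: [-0.2, 1.1, 0.4]
opening: 0.045
gripper_force: 0.0
```

Request:
carry_out:
  moves:
    - {"translation":[-16,16,1],"rotation":[0,0,7.4],"grip":45}
    - {"translation":[-32,32,2],"rotation":[0,0,14.8],"grip":45}
    - {"translation":[-48,48,3],"rotation":[0,0,22.2],"grip":45}
    - {"translation":[-64,64,4],"rotation":[0,0,29.6],"grip":45}
    - {"translation":[-81,81,5],"rotation":[0,0,37],"grip":45}

```text
t: 10.45
position: [0.6682, -0.1727, 0.1448]
orientation: [-3.14, 0.001, 0.981]
ft_force: [-0.0, 0.4, 0.3]
opening: 0.0452
gripper_force: 0.0
```

Request:
carry_out:
  moves:
    - {"translation":[0,0,40],"rotation":[0,0,0],"grip":45}
    - {"translation":[0,0,80],"rotation":[0,0,0],"grip":45}
    - {"translation":[0,0,100],"rotation":[0,0,0],"grip":45}
    - {"translation":[0,0,100],"rotation":[0,0,0],"grip":45}
    - {"translation":[0,0,100],"rotation":[0,0,0],"grip":45}

```text
t: 10.95
position: [0.6686, -0.1729, 0.047]
orientation: [3.141, 0.0, 0.986]
ft_force: [-0.1, 0.5, 1.3]
opening: 0.0447
gripper_force: 0.0
```

```bash
python3 - <<'E'
from h import *
plan((671,-171.5,13,56.6))
T=arm.grab_frame("top");S=arm.grab_frame("side")
cv2.imwrite("pics/g3.png",np.hstack([cv2.resize(T[210:340,180:310],(400,400)),cv2.resize(S[200:380,330:510],(400,400))])[:,:,::-1])
E
```

```text
at [ 668.6 -172.9   47. ] [180.    0.   56.5] op 44.7
[np.float64(2.5), np.float64(1.2), np.float64(34.0)] rz -0.1
--
```

View pics/g3.png

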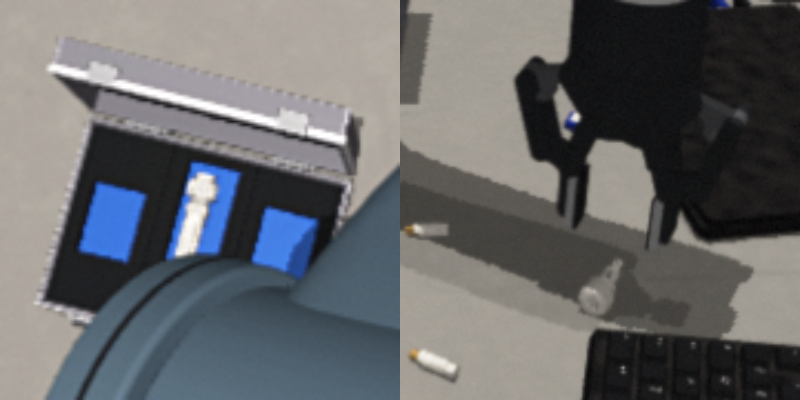

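The through line lies in the long pocket. The adaptor sits between the open fingers.

Request:
carry_out:
  moves:
    - {"translation":[2.5,1,12],"rotation":[0,0,0],"grip":45}
    - {"translation":[2.5,1,24],"rotation":[0,0,0],"grip":45}
    - {"translation":[2.5,1,34],"rotation":[0,0,0],"grip":45}
    - {"translation":[2.5,1,34],"rotation":[0,0,0],"grip":45}
    - {"translation":[2.5,1,34],"rotation":[0,0,0],"grip":10}

```text
t: 11.55
position: [0.67, -0.171, 0.0118]
orientation: [-3.141, 0.0, 0.986]
ft_force: [-0.5, 0.1, -0.2]
opening: 0.0316
gripper_force: 0.0
```

Request:
carry_out:
  moves:
    - {"translation":[0,0,0],"rotation":[0,0,0],"grip":10}
    - {"translation":[0,0,0],"rotation":[0,0,0],"grip":10}
    - {"translation":[0,0,0],"rotation":[0,0,0],"grip":10}
    - {"translation":[0,0,0],"rotation":[0,0,0],"grip":10}
    - {"translation":[0,0,0],"rotation":[0,0,0],"grip":10}

```text
t: 12.05
position: [0.6707, -0.1711, 0.0128]
orientation: [3.141, -0.0, 0.986]
ft_force: [-0.5, -0.2, 3.6]
opening: 0.0179
gripper_force: 40.4
```

Request:
carry_out:
  moves:
    - {"translation":[0,0,-30],"rotation":[0,0,0],"grip":10}
    - {"translation":[0,0,-60],"rotation":[0,0,0],"grip":10}
    - {"translation":[0,0,-90],"rotation":[0,0,0],"grip":10}
    - {"translation":[0,0,-90],"rotation":[0,0,0],"grip":10}
    - {"translation":[0,0,-90],"rotation":[0,0,0],"grip":10}

```text
t: 12.55
position: [0.6706, -0.1708, 0.1026]
orientation: [3.141, -0.001, 0.986]
ft_force: [-0.2, 0.3, -1.0]
opening: 0.0182
gripper_force: 40.1
```

```bash
python3 - <<'E'
from h import *
plan((500,-20,130,130.4),(496.1,124.1,100,167.4))
E
```

```text
at [ 670.6 -170.8  102.6] [180.   -0.   56.5] op 18.2
[16, -113, -14] rz -36.9
[80, -81, -14] rz -36.9
--
[np.float64(112.3), np.float64(90.4), np.float64(30.0)] rz -37.0
--
```

Request:
carry_out:
  moves:
    - {"translation":[3,-23,-14],"rotation":[0,0,-7.4],"grip":10}
    - {"translation":[6,-45,-14],"rotation":[0,0,-14.8],"grip":10}
    - {"translation":[9,-68,-14],"rotation":[0,0,-22.2],"grip":10}
    - {"translation":[13,-90,-14],"rotation":[0,0,-29.6],"grip":10}
    - {"translation":[16,-113,-14],"rotation":[0,0,-37],"grip":10}

```text
t: 13.05
position: [0.5832, -0.0941, 0.1147]
orientation: [-3.139, -0.001, 1.638]
ft_force: [-0.4, 0.4, -0.5]
opening: 0.0179
gripper_force: 40.1
```

Request:
carry_out:
  moves:
    - {"translation":[16,-16,-3],"rotation":[0,0,-7.4],"grip":10}
    - {"translation":[32,-32,-6],"rotation":[0,0,-14.8],"grip":10}
    - {"translation":[48,-48,-9],"rotation":[0,0,-22.2],"grip":10}
    - {"translation":[64,-64,-12],"rotation":[0,0,-29.6],"grip":10}
    - {"translation":[80,-81,-14],"rotation":[0,0,-37],"grip":10}

```text
t: 13.55
position: [0.4975, -0.0195, 0.1292]
orientation: [-3.14, -0.001, 2.284]
ft_force: [-0.0, 0.2, -0.3]
opening: 0.0179
gripper_force: 40.1
```

Request:
carry_out:
  moves:
    - {"translation":[22,18,6],"rotation":[0,0,-7.4],"grip":10}
    - {"translation":[45,36,12],"rotation":[0,0,-14.8],"grip":10}
    - {"translation":[67,54,18],"rotation":[0,0,-22.2],"grip":10}
    - {"translation":[90,72,24],"rotation":[0,0,-29.6],"grip":10}
    - {"translation":[112,90,30],"rotation":[0,0,-37],"grip":10}

```text
t: 14.05
position: [0.4935, 0.1245, 0.0988]
orientation: [-3.141, -0.002, 2.929]
ft_force: [1.2, 0.0, -1.1]
opening: 0.0179
gripper_force: 40.1
```

Request:
carry_out:
  moves:
    - {"translation":[0,0,10],"rotation":[0,0,0],"grip":10}
    - {"translation":[0,0,20],"rotation":[0,0,0],"grip":10}
    - {"translation":[0,0,20],"rotation":[0,0,0],"grip":10}
    - {"translation":[0,0,20],"rotation":[0,0,0],"grip":10}
    - {"translation":[0,0,20],"rotation":[0,0,0],"grip":10}

```text
t: 14.55
position: [0.4952, 0.1223, 0.0805]
orientation: [-3.141, 0.0, 2.922]
ft_force: [0.0, 0.2, 0.5]
opening: 0.018
gripper_force: 40.0
```

```bash
python3 - <<'E'
from h import *
plan((496.1,124.1,34,167.4))
T=arm.grab_frame("top");S=arm.grab_frame("side")
cv2.imwrite("pics/g4.png",np.hstack([cv2.resize(T[210:350,170:310],(400,400)),cv2.resize(S[110:260,220:370],(400,400))])[:,:,::-1])
E
```

```text
at [495.2 122.3  80.5] [-180.     0.   167.4] op 18.0
[np.float64(-0.5), np.float64(1.9), np.float64(46.5)] rz -0.0
--
```

View pics/g4.png

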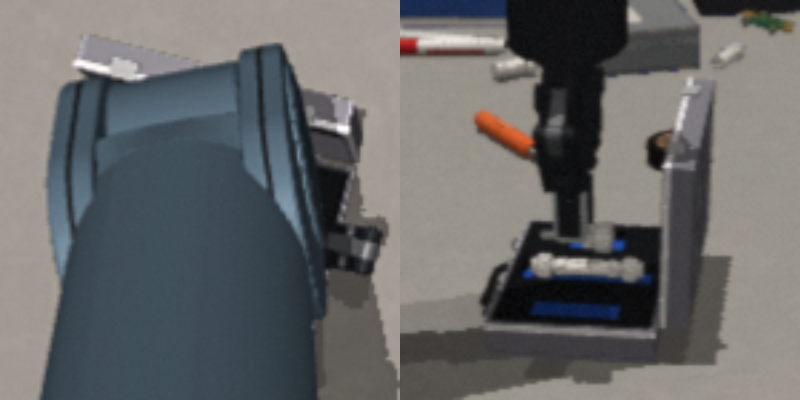

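```bash
python3 - <<'E'
from h import *
c=arm.calibration("side")
r=np.radians(-12.6);d=np.array([np.cos(r),np.sin(r),0])*.024
p=arm.observe()["position"]+[0,0,-.003]
q=cv2.projectPoints(np.array([p-d,p,p+d]),cv2.Rodrigues(c["R"])[0],c["t"],c["K"],c["D"])[0].reshape(-1,2)
print((q-[220,110])*400/150+[400,0])
S=arm.grab_frame("side")
cv2.imwrite("pics/g5.png",cv2.resize(S[180:220,260:320],(780,520),interpolation=cv2.INTER_CUBIC)[:,:,::-1])
print((q-[260,180])*13)
E
```

```text
[[537.32301216 232.85253429]
 [573.07105976 234.49809896]
 [609.00344204 236.15993595]]
[[149.44968428 225.15610466]
 [323.72141635 233.17823242]
 [498.89177993 241.27968774]]
```

View pics/g5.png

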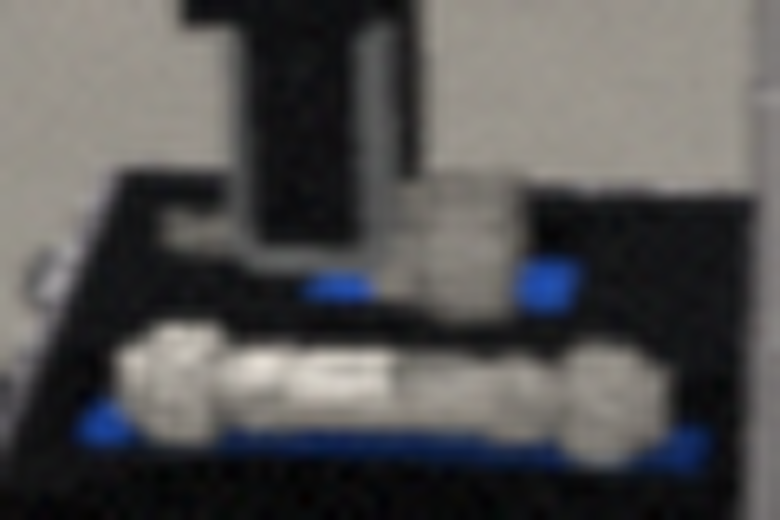

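The adaptor is level and about 2.5 mm forward of centre in the hand (crop columns 165–525). I compensate and lower it.

Request:
carry_out:
  moves:
    - {"translation":[2,1.5,12],"rotation":[0,0,0],"grip":10}
    - {"translation":[2,1.5,24],"rotation":[0,0,0],"grip":10}
    - {"translation":[2,1.5,36],"rotation":[0,0,0],"grip":10}
    - {"translation":[2,1.5,45],"rotation":[0,0,0],"grip":10}
    - {"translation":[2,1.5,45],"rotation":[0,0,0],"grip":10}

```text
t: 15.2
position: [0.4921, 0.1248, 0.0336]
orientation: [-3.14, -0.003, 2.923]
ft_force: [0.2, 1.1, -0.9]
opening: 0.0181
gripper_force: 40.0
```

Request:
carry_out:
  moves:
    - {"translation":[0,0,1],"rotation":[0,0,0],"grip":10}
    - {"translation":[0,0,2],"rotation":[0,0,0],"grip":10}
    - {"translation":[0,0,3],"rotation":[0,0,0],"grip":10}
    - {"translation":[0,0,3],"rotation":[0,0,0],"grip":10}
    - {"translation":[0,0,3],"rotation":[0,0,0],"grip":10}

```text
t: 15.7
position: [0.4935, 0.1252, 0.0325]
orientation: [3.141, 0.0, 2.923]
ft_force: [-0.3, -1.2, 0.2]
opening: 0.0179
gripper_force: 40.0
```

Request:
carry_out:
  moves:
    - {"translation":[0,0,0.5],"rotation":[0,0,0],"grip":10}
    - {"translation":[0,0,1],"rotation":[0,0,0],"grip":10}
    - {"translation":[0,0,1],"rotation":[0,0,0],"grip":10}
    - {"translation":[0,0,1],"rotation":[0,0,0],"grip":10}
    - {"translation":[0,0,1],"rotation":[0,0,0],"grip":10}

```text
t: 16.2
position: [0.4933, 0.1252, 0.0313]
orientation: [3.142, 0.0, 2.924]
ft_force: [0.3, 0.6, 0.9]
opening: 0.018
gripper_force: 40.0
```

Request:
carry_out:
  moves:
    - {"translation":[0,0,0.5],"rotation":[0,0,0],"grip":10}
    - {"translation":[0,0,1],"rotation":[0,0,0],"grip":10}
    - {"translation":[0,0,1],"rotation":[0,0,0],"grip":10}
    - {"translation":[0,0,1],"rotation":[0,0,0],"grip":10}
    - {"translation":[0,0,1],"rotation":[0,0,0],"grip":10}

```text
t: 16.7
position: [0.4934, 0.1252, 0.0306]
orientation: [3.141, 0.0, 2.924]
ft_force: [-1.8, 0.4, 5.1]
opening: 0.0179
gripper_force: 40.7
```

Request:
carry_out:
  moves:
    - {"translation":[0,0,0],"rotation":[0,0,0],"grip":34}
    - {"translation":[0,0,0],"rotation":[0,0,0],"grip":34}
    - {"translation":[0,0,0],"rotation":[0,0,0],"grip":34}
    - {"translation":[0,0,0],"rotation":[0,0,0],"grip":34}
    - {"translation":[0,0,0],"rotation":[0,0,0],"grip":34}

```text
t: 17.2
position: [0.4933, 0.1251, 0.0303]
orientation: [-3.142, -0.0, 2.924]
ft_force: [0.6, -1.1, -0.1]
opening: 0.0342
gripper_force: 0.0
```

Request:
carry_out:
  moves:
    - {"translation":[0,0,-20],"rotation":[0,0,0],"grip":34}
    - {"translation":[0,0,-50],"rotation":[0,0,0],"grip":34}
    - {"translation":[0,0,-90],"rotation":[0,0,0],"grip":34}
    - {"translation":[0,0,-110],"rotation":[0,0,0],"grip":34}
    - {"translation":[0,0,-110],"rotation":[0,0,0],"grip":34}

```text
t: 17.7
position: [0.4954, 0.1258, 0.1432]
orientation: [3.138, 0.005, 2.923]
ft_force: [0.4, -0.4, -0.5]
opening: 0.034
gripper_force: 0.0
```

```bash
python3 - <<'E'
from h import *
plan((460.5,-86.4,120,163.6),(460.5,-86.4,12,163.6))
T=arm.grab_frame("top");print(axis("top",T,(374,300,400,335),.009))
E
```

```text
at [495.4 125.8 143.2] [179.8   0.3 167.5] op 34.0
[np.float64(-11.9), np.float64(-214.7), np.float64(23.2)] rz 3.9
--
[np.float64(0.0), np.float64(0.0), np.float64(108.0)] rz -0.0
--
(array([460.5, -86.3]), np.float32(-16.9), (np.float64(28.1), np.float64(15.5)))
```

Request:
carry_out:
  moves:
    - {"translation":[-12,-214,23],"rotation":[0,0,4],"grip":45}
    - {"translation":[-12,-214,23],"rotation":[0,0,4],"grip":45}
    - {"translation":[-12,-214,23],"rotation":[0,0,4],"grip":45}
    - {"translation":[-12,-214,23],"rotation":[0,0,4],"grip":45}
    - {"translation":[-12,-214,23],"rotation":[0,0,4],"grip":45}

```text
t: 18.25
position: [0.4558, -0.0918, 0.1157]
orientation: [-3.139, -0.003, 2.847]
ft_force: [0.6, 0.2, 0.2]
opening: 0.045
gripper_force: 0.0
```

Request:
carry_out:
  moves:
    - {"translation":[0,0,35],"rotation":[0,0,0],"grip":45}
    - {"translation":[0,0,70],"rotation":[0,0,0],"grip":45}
    - {"translation":[0,0,70],"rotation":[0,0,0],"grip":45}
    - {"translation":[0,0,70],"rotation":[0,0,0],"grip":45}
    - {"translation":[0,0,70],"rotation":[0,0,0],"grip":45}

```text
t: 18.75
position: [0.4594, -0.0864, 0.0483]
orientation: [3.141, 0.001, 2.854]
ft_force: [0.5, -0.1, 0.1]
opening: 0.0449
gripper_force: 0.0
```

```bash
python3 - <<'E'
from h import *
plan((460.5,-86.4,13,163.4))
E
```

```text
at [459.4 -86.4  48.3] [1.800e+02 1.000e-01 1.635e+02] op 44.9
[np.float64(-1.1), np.float64(0.3), np.float64(35.3)] rz 0.1
--
```

Request:
carry_out:
  moves:
    - {"translation":[-1,0,12],"rotation":[0,0,0],"grip":45}
    - {"translation":[-1,0,24],"rotation":[0,0,0],"grip":45}
    - {"translation":[-1,0,35],"rotation":[0,0,0],"grip":45}
    - {"translation":[-1,0,35],"rotation":[0,0,0],"grip":45}
    - {"translation":[-1,0,35],"rotation":[0,0,0],"grip":10}

```text
t: 19.25
position: [0.4592, -0.0867, 0.0119]
orientation: [-3.141, -0.001, 2.854]
ft_force: [-0.2, -0.1, 0.6]
opening: 0.0321
gripper_force: 0.0
```

Request:
carry_out:
  moves:
    - {"translation":[0,0,0],"rotation":[0,0,0],"grip":10}
    - {"translation":[0,0,0],"rotation":[0,0,0],"grip":10}
    - {"translation":[0,0,0],"rotation":[0,0,0],"grip":10}
    - {"translation":[0,0,0],"rotation":[0,0,0],"grip":10}
    - {"translation":[0,0,0],"rotation":[0,0,0],"grip":10}

```text
t: 19.75
position: [0.46, -0.0867, 0.0126]
orientation: [3.141, 0.001, 2.854]
ft_force: [-1.1, -0.1, 3.8]
opening: 0.0161
gripper_force: 39.8
```

Request:
carry_out:
  moves:
    - {"translation":[0,0,-30],"rotation":[0,0,0],"grip":10}
    - {"translation":[0,0,-60],"rotation":[0,0,0],"grip":10}
    - {"translation":[0,0,-90],"rotation":[0,0,0],"grip":10}
    - {"translation":[0,0,-90],"rotation":[0,0,0],"grip":10}
    - {"translation":[0,0,-90],"rotation":[0,0,0],"grip":10}

```text
t: 20.25
position: [0.46, -0.0865, 0.1026]
orientation: [3.141, 0.001, 2.854]
ft_force: [0.5, -0.7, -0.4]
opening: 0.0161
gripper_force: 39.4
```

```bash
python3 - <<'E'
from h import *
plan((518.6,224.5,105,167.4),(518.6,224.5,35,167.4))
E
```

```text
at [460.  -86.5 102.6] [1.800e+02 1.000e-01 1.635e+02] op 16.1
[16, 157, -1] rz -1.9
[11, 158, -1] rz -1.9
--
[np.float64(0.0), np.float64(0.0), np.float64(70.0)] rz -0.0
--
```

Request:
carry_out:
  moves:
    - {"translation":[3,31,-1],"rotation":[0,0,-1.9],"grip":10}
    - {"translation":[6,63,-1],"rotation":[0,0,-1.9],"grip":10}
    - {"translation":[10,94,-1],"rotation":[0,0,-1.9],"grip":10}
    - {"translation":[13,126,-1],"rotation":[0,0,-1.9],"grip":10}
    - {"translation":[16,157,-1],"rotation":[0,0,-1.9],"grip":10}

```text
t: 20.75
position: [0.4879, 0.0696, 0.1019]
orientation: [-3.14, -0.002, 2.887]
ft_force: [0.9, 0.1, -1.2]
opening: 0.0161
gripper_force: 39.4
```

Request:
carry_out:
  moves:
    - {"translation":[2,31,-1],"rotation":[0,0,-2],"grip":10}
    - {"translation":[4,63,-1],"rotation":[0,0,-2],"grip":10}
    - {"translation":[6,94,-1],"rotation":[0,0,-2],"grip":10}
    - {"translation":[9,126,-1],"rotation":[0,0,-2],"grip":10}
    - {"translation":[11,158,-1],"rotation":[0,0,-2],"grip":10}

```text
t: 21.25
position: [0.517, 0.225, 0.1025]
orientation: [-3.14, -0.002, 2.922]
ft_force: [0.0, -0.3, -0.4]
opening: 0.0164
gripper_force: 39.4
```

Request:
carry_out:
  moves:
    - {"translation":[0,0,10],"rotation":[0,0,0],"grip":10}
    - {"translation":[0,0,20],"rotation":[0,0,0],"grip":10}
    - {"translation":[0,0,25],"rotation":[0,0,0],"grip":10}
    - {"translation":[0,0,25],"rotation":[0,0,0],"grip":10}
    - {"translation":[0,0,25],"rotation":[0,0,0],"grip":10}

```text
t: 21.75
position: [0.518, 0.2229, 0.0791]
orientation: [-3.141, -0.0, 2.92]
ft_force: [0.3, 0.0, -0.4]
opening: 0.016
gripper_force: 39.4
```

```bash
python3 - <<'E'
from h import *
plan((518.6,224.5,35,167.4))
c=arm.calibration("side")
r=np.radians(-12.6);d=np.array([np.cos(r),np.sin(r),0])*.0145
p=arm.observe()["position"]+[0,0,-.003]
q=cv2.projectPoints(np.array([p-d,p,p+d]),cv2.Rodrigues(c["R"])[0],c["t"],c["K"],c["D"])[0].reshape(-1,2)
S=arm.grab_frame("side")
cv2.imwrite("pics/g6.png",cv2.resize(S[170:240,250:340],(774,602),interpolation=cv2.INTER_CUBIC)[:600,:,::-1])
print((q-[250,170])*8.6)
E
```

```text
at [518.  222.9  79.1] [-180.    -0.   167.3] op 16.0
[np.float64(-0.2), np.float64(1.7), np.float64(44.1)] rz -0.1
--
[[310.51650622  43.64093841]
 [374.56514592  46.33280372]
 [438.79144092  49.04480222]]
```

View pics/g6.png

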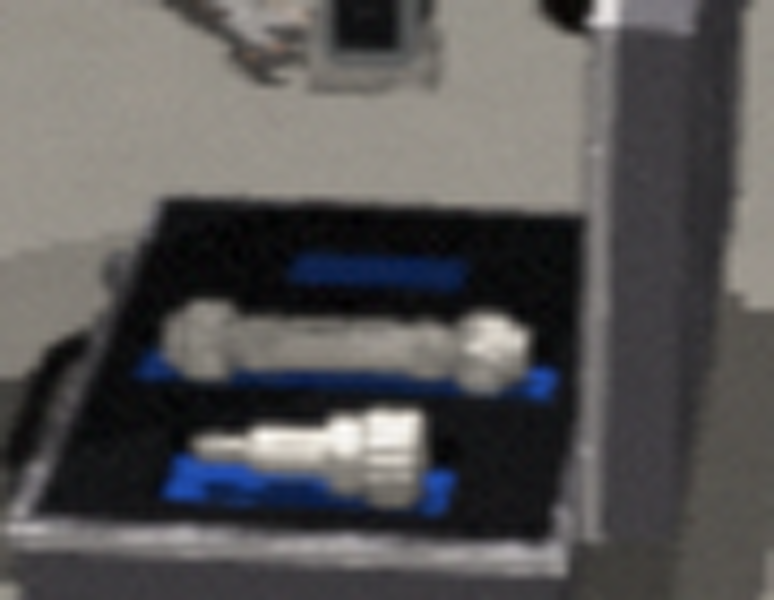

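The load is level and centred on the fingers (columns 308–440). The through line and adaptor lie properly in their pockets.

Request:
carry_out:
  moves:
    - {"translation":[0,1.5,12],"rotation":[0,0,0],"grip":10}
    - {"translation":[0,1.5,24],"rotation":[0,0,0],"grip":10}
    - {"translation":[0,1.5,36],"rotation":[0,0,0],"grip":10}
    - {"translation":[0,1.5,44],"rotation":[0,0,0],"grip":10}
    - {"translation":[0,1.5,44],"rotation":[0,0,0],"grip":10}

```text
t: 22.3
position: [0.5173, 0.225, 0.0336]
orientation: [-3.14, -0.002, 2.922]
ft_force: [-0.5, -0.1, 0.3]
opening: 0.0162
gripper_force: 39.4
```

Request:
carry_out:
  moves:
    - {"translation":[0,0,1],"rotation":[0,0,0],"grip":10}
    - {"translation":[0,0,2],"rotation":[0,0,0],"grip":10}
    - {"translation":[0,0,3],"rotation":[0,0,0],"grip":10}
    - {"translation":[0,0,3],"rotation":[0,0,0],"grip":10}
    - {"translation":[0,0,3],"rotation":[0,0,0],"grip":10}

```text
t: 22.8
position: [0.5185, 0.2256, 0.0325]
orientation: [3.141, 0.0, 2.922]
ft_force: [-0.7, -0.4, -0.4]
opening: 0.0161
gripper_force: 39.4
```

Request:
carry_out:
  moves:
    - {"translation":[0,0,0.5],"rotation":[0,0,0],"grip":10}
    - {"translation":[0,0,1],"rotation":[0,0,0],"grip":10}
    - {"translation":[0,0,1],"rotation":[0,0,0],"grip":10}
    - {"translation":[0,0,1],"rotation":[0,0,0],"grip":10}
    - {"translation":[0,0,1],"rotation":[0,0,0],"grip":10}

```text
t: 23.3
position: [0.5184, 0.2256, 0.0313]
orientation: [-3.142, 0.0, 2.922]
ft_force: [0.2, 0.9, -0.4]
opening: 0.0161
gripper_force: 39.4
```

Request:
carry_out:
  moves:
    - {"translation":[0,0,0.5],"rotation":[0,0,0],"grip":10}
    - {"translation":[0,0,1],"rotation":[0,0,0],"grip":10}
    - {"translation":[0,0,1],"rotation":[0,0,0],"grip":10}
    - {"translation":[0,0,1],"rotation":[0,0,0],"grip":10}
    - {"translation":[0,0,1],"rotation":[0,0,0],"grip":10}

```text
t: 23.8
position: [0.5185, 0.2256, 0.0306]
orientation: [3.141, 0.0, 2.922]
ft_force: [-1.8, -0.4, 4.9]
opening: 0.0161
gripper_force: 40.0
```

Request:
carry_out:
  moves:
    - {"translation":[0,0,0],"rotation":[0,0,0],"grip":30}
    - {"translation":[0,0,0],"rotation":[0,0,0],"grip":30}
    - {"translation":[0,0,0],"rotation":[0,0,0],"grip":30}
    - {"translation":[0,0,0],"rotation":[0,0,0],"grip":30}
    - {"translation":[0,0,0],"rotation":[0,0,0],"grip":30}

```text
t: 24.3
position: [0.5184, 0.2255, 0.0302]
orientation: [-3.142, -0.0, 2.922]
ft_force: [0.2, 0.3, -0.0]
opening: 0.0298
gripper_force: 0.0
```

Request:
carry_out:
  moves:
    - {"translation":[0,0,-20],"rotation":[0,0,0],"grip":30}
    - {"translation":[0,0,-60],"rotation":[0,0,0],"grip":30}
    - {"translation":[0,0,-110],"rotation":[0,0,0],"grip":30}
    - {"translation":[0,0,-150],"rotation":[0,0,0],"grip":30}
    - {"translation":[0,0,-180],"rotation":[0,0,0],"grip":30}

```text
t: 24.8
position: [0.5192, 0.2258, 0.2133]
orientation: [3.14, 0.002, 2.922]
ft_force: [0.4, 0.1, -0.1]
opening: 0.0304
gripper_force: 0.0
```

```bash
python3 - <<'E'
from h import *
s=arm.observe();print(s["position"],s["joint_positions"].round(2))
S=arm.grab_frame("side")
cv2.imwrite("pics/g7.png",cv2.resize(S[130:250,235:365],(650,600),interpolation=cv2.INTER_CUBIC)[:,:,::-1])
# hinge frame
c0=np.array([507.3,174.3]);r=np.radians(-12.6);ex=np.array([np.cos(r),np.sin(r)])
for d in (60,80,90,110): print(d,c0+d*ex)
# lid top edge line in world coords vs angle for side-view check
cal=arm.calibration("side")
ey=np.array([-ex[1],ex[0]])
for a in (1.58,1.66,1.75):
  q=[]
  for yy in(-80,80):
    for (l,h) in((117,0),(117,20),(3,20)): # along-lid, depth
      X=60-l*np.cos(a)+h*np.sin(a); Z=26+l*np.sin(a)+h*np.cos(a)
      q.append(np.r_[c0+X*ex+yy*ey,Z]/1000)
  u=cv2.projectPoints(np.array(q),cv2.Rodrigues(cal["R"])[0],cal["t"],cal["K"],cal["D"])[0].reshape(-1,2)
  print(a,((u-[235,130])*5).round().tolist())
E
```

```text
[0.51915823 0.22581041 0.21325927] [-0.66  0.42  0.22  1.8  -0.11  0.94  0.96]
60 [565.85500572 161.21140552]
80 [585.37334096 156.84854069]
90 [595.13250857 154.66710827]
110 [614.65084381 150.30424345]
1.58 [[415.0, 206.0], [475.0, 210.0], [469.0, 510.0], [460.0, 40.0], [512.0, 43.0], [505.0, 314.0]]
1.66 [[443.0, 209.0], [503.0, 216.0], [469.0, 514.0], [484.0, 42.0], [536.0, 49.0], [505.0, 317.0]]
1.75 [[474.0, 214.0], [533.0, 227.0], [469.0, 518.0], [511.0, 47.0], [563.0, 58.0], [505.0, 321.0]]
```

View pics/g7.png

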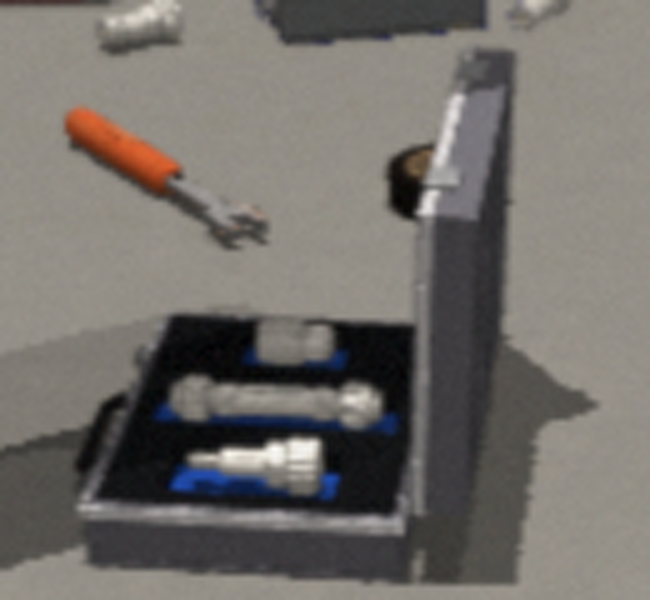

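All three parts lie in their pockets (load near (295,340), through line near (270,398), adaptor near (260,465)). The lid stands at about 1.6 rad with nothing behind it. I go over and behind it with the fingers shut.

Request:
carry_out:
  moves:
    - {"translation":[-25,-11,0],"rotation":[0,0,0],"grip":0}
    - {"translation":[-50,-21,0],"rotation":[0,0,0],"grip":0}
    - {"translation":[-75,-32,0],"rotation":[0,0,0],"grip":0}
    - {"translation":[-100,-42,0],"rotation":[0,0,0],"grip":0}
    - {"translation":[-125,-53,0],"rotation":[0,0,0],"grip":0}

```text
t: 25.35
position: [0.6295, 0.146, 0.2099]
orientation: [-3.142, -0.0, 2.922]
ft_force: [0.2, 0.6, 0.4]
opening: -0.0002
gripper_force: 0.0
```

Request:
carry_out:
  moves:
    - {"translation":[0,0,0],"rotation":[0,0,0],"grip":0}
    - {"translation":[0,0,30],"rotation":[0,0,0],"grip":0}
    - {"translation":[0,0,65],"rotation":[0,0,0],"grip":0}
    - {"translation":[0,0,100],"rotation":[0,0,0],"grip":0}
    - {"translation":[0,0,100],"rotation":[0,0,0],"grip":0}

```text
t: 25.85
position: [0.6243, 0.1465, 0.1053]
orientation: [-3.137, -0.009, 2.923]
ft_force: [-1.1, -0.4, -1.0]
opening: 0.0
gripper_force: 0.0
```

```bash
cat >> h.py <<'E'
def lid():
    s=arm.observe(); p=s["position"]*1000; r=np.radians(-12.6); d=p[:2]-[507.3,174.3]
    X=d@[np.cos(r),np.sin(r)];Y=d@[-np.sin(r),np.cos(r)]
    print("local",round(X,1),round(Y,1),p[2].round(1),"yaw",np.degrees(s["orientation"][2]).round(1),s["ft_force"].round(1),s["t"])
    for l in(90,):
        for a in np.radians([90,80,70,60,50,40,30,20,10,0]):
            print(round(np.degrees(a)),"TCP",round(60-l*np.cos(a)+20*np.sin(a)+11,1),round(26+l*np.sin(a)+20*np.cos(a),1))
E
python3 -c "
from h import *
lid()"
```

```text
local 120.2 -1.6 105.3 yaw 167.4 [-1.1 -0.4 -1. ] 25.85
90 TCP 91.0 116.0
80 TCP 75.1 118.1
70 TCP 59.0 117.4
60 TCP 43.3 113.9
50 TCP 28.5 107.8
40 TCP 14.9 99.2
30 TCP 3.1 88.3
20 TCP -6.7 75.6
10 TCP -14.2 61.3
0 TCP -19.0 46.0
```

Request:
carry_out:
  moves:
    - {"translation":[10,0,0],"rotation":[0,0,0],"grip":0}
    - {"translation":[18,0,0],"rotation":[0,0,0],"grip":0}
    - {"translation":[26,0,0],"rotation":[0,0,0],"grip":0}
    - {"translation":[32,0,0],"rotation":[0,0,0],"grip":0}
    - {"translation":[38,0,0],"rotation":[0,0,0],"grip":0}

```text
t: 26.35
position: [0.5922, 0.1553, 0.1116]
orientation: [3.14, 0.003, 2.922]
ft_force: [1.6, -0.6, 2.1]
opening: -0.0001
gripper_force: 0.9
```

```bash
python3 -c "
from h import *
lid()" | head -1
```

```text
local 87.0 -0.0 111.6 yaw 167.4 [ 1.6 -0.6  2.1] 26.35
```

Request:
carry_out:
  moves:
    - {"translation":[6,0,0],"rotation":[0,0,0],"grip":0}
    - {"translation":[12,0,0],"rotation":[0,0,0],"grip":0}
    - {"translation":[18,0,0],"rotation":[0,0,0],"grip":0}
    - {"translation":[24,0,0],"rotation":[0,0,0],"grip":0}
    - {"translation":[28,0,0],"rotation":[0,0,0],"grip":0}

```text
t: 26.85
position: [0.5635, 0.1611, 0.11]
orientation: [-3.141, -0.001, 2.922]
ft_force: [1.3, -1.0, -0.4]
opening: -0.0001
gripper_force: 0.5
```

```bash
python3 -c "
from h import *
lid()" | head -1
```

```text
local 57.7 -0.6 110.0 yaw 167.4 [ 1.3 -1.  -0.4] 26.85
```

Request:
carry_out:
  moves:
    - {"translation":[9,0,1],"rotation":[0,0,0],"grip":0}
    - {"translation":[18,0,4],"rotation":[0,0,0],"grip":0}
    - {"translation":[27,0,8],"rotation":[0,0,0],"grip":0}
    - {"translation":[36,0,13],"rotation":[0,0,0],"grip":0}
    - {"translation":[43,0,18],"rotation":[0,0,0],"grip":0}

```text
t: 27.35
position: [0.5211, 0.1706, 0.0917]
orientation: [-3.141, -0.001, 2.922]
ft_force: [0.8, 0.0, 2.0]
opening: 0.0001
gripper_force: 0.6
```

```bash
python3 -c "
from h import *
lid()
S=arm.grab_frame('side')
cv2.imwrite('pics/g8.png',cv2.resize(S[130:250,235:365],(650,600),interpolation=cv2.INTER_CUBIC)[:,:,::-1])
" | head -1
```

```text
local 14.3 -0.6 91.7 yaw 167.4 [0.8 0.  2. ] 27.35
```

View pics/g8.png

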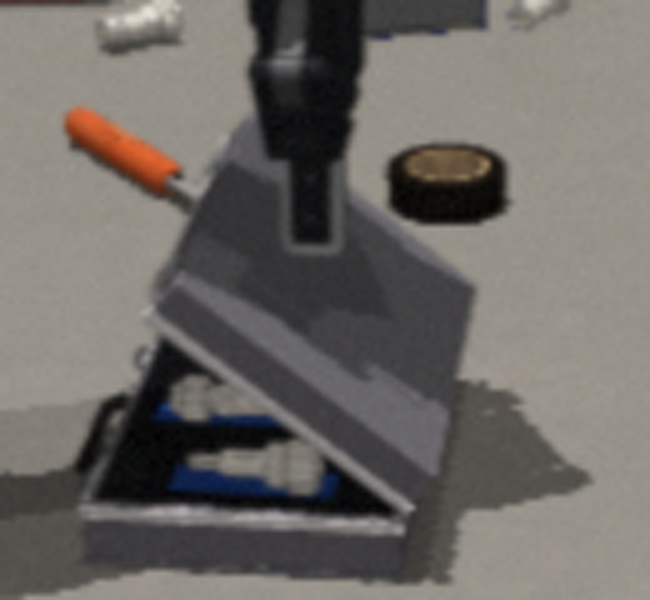

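The lid is at about 35° and the tip is pushing mid-face near (313,245). I continue down the arc.

Request:
carry_out:
  moves:
    - {"translation":[8,0,8],"rotation":[0,0,0],"grip":0}
    - {"translation":[15,0,16],"rotation":[0,0,0],"grip":0}
    - {"translation":[20,0,24],"rotation":[0,0,0],"grip":0}
    - {"translation":[25,0,31],"rotation":[0,0,0],"grip":0}
    - {"translation":[29,0,37],"rotation":[0,0,0],"grip":0}

```text
t: 27.9
position: [0.4936, 0.1766, 0.0545]
orientation: [-3.141, -0.0, 2.922]
ft_force: [0.8, -0.1, 0.9]
opening: 0.0
gripper_force: 0.3
```

Request:
carry_out:
  moves:
    - {"translation":[1,0,3],"rotation":[0,0,0],"grip":0}
    - {"translation":[2,0,6],"rotation":[0,0,0],"grip":0}
    - {"translation":[2,0,8],"rotation":[0,0,0],"grip":0}
    - {"translation":[2,0,8],"rotation":[0,0,0],"grip":0}
    - {"translation":[2,0,8],"rotation":[0,0,0],"grip":0}

```text
t: 28.4
position: [0.4926, 0.1771, 0.0474]
orientation: [3.141, 0.001, 2.922]
ft_force: [-0.5, 0.2, 0.3]
opening: -0.0004
gripper_force: 0.0
```

```bash
python3 -c "
from h import *
lid()" | head -1
```

```text
local -15.0 -0.5 47.4 yaw 167.4 [-0.5  0.2  0.3] 28.4
```

Press down gently until resistance.

Request:
carry_out:
  moves:
    - {"translation":[0,0,0.5],"rotation":[0,0,0],"grip":0}
    - {"translation":[0,0,1],"rotation":[0,0,0],"grip":0}
    - {"translation":[0,0,1.5],"rotation":[0,0,0],"grip":0}
    - {"translation":[0,0,2],"rotation":[0,0,0],"grip":0}
    - {"translation":[0,0,2],"rotation":[0,0,0],"grip":0}

```text
t: 28.9
position: [0.4924, 0.1772, 0.046]
orientation: [3.141, 0.0, 2.922]
ft_force: [-1.9, -0.5, 9.0]
opening: 0.0001
gripper_force: 4.5
```

Request:
carry_out:
  moves:
    - {"translation":[0,0,0.5],"rotation":[0,0,0],"grip":0}
    - {"translation":[0,0,1],"rotation":[0,0,0],"grip":0}
    - {"translation":[0,0,1],"rotation":[0,0,0],"grip":0}
    - {"translation":[0,0,1],"rotation":[0,0,0],"grip":0}
    - {"translation":[0,0,1],"rotation":[0,0,0],"grip":0}

```text
t: 29.4
position: [0.4924, 0.1772, 0.0459]
orientation: [3.141, -0.0, 2.922]
ft_force: [-6.1, -1.5, 19.9]
opening: 0.0003
gripper_force: 10.0
```

Firm stop at z = 46 mm, so the lid is fully shut. I retreat and check.

Request:
carry_out:
  moves:
    - {"translation":[0,0,-10],"rotation":[0,0,0],"grip":0}
    - {"translation":[0,0,-40],"rotation":[0,0,0],"grip":0}
    - {"translation":[0,0,-80],"rotation":[0,0,0],"grip":0}
    - {"translation":[0,0,-110],"rotation":[0,0,0],"grip":0}
    - {"translation":[0,0,-110],"rotation":[0,0,0],"grip":0}

```text
t: 29.9
position: [0.495, 0.1781, 0.1584]
orientation: [3.137, 0.006, 2.921]
ft_force: [0.1, -0.3, 0.3]
opening: 0.0001
gripper_force: 0.0
```

Request:
carry_out:
  moves:
    - {"translation":[0,0,0],"rotation":[0,0,0],"grip":0}
    - {"translation":[0,0,0],"rotation":[0,0,0],"grip":0}
    - {"translation":[0,0,0],"rotation":[0,0,0],"grip":0}
    - {"translation":[0,0,0],"rotation":[0,0,0],"grip":0}
    - {"translation":[0,0,0],"rotation":[0,0,0],"grip":0}

```text
t: 30.4
position: [0.4919, 0.1769, 0.1537]
orientation: [-3.141, -0.001, 2.922]
ft_force: [0.4, 0.4, -0.7]
opening: 0.0001
gripper_force: 0.0
```

```bash
python3 -c "
from h import *
S=arm.grab_frame('side')
cv2.imwrite('pics/g9.png',cv2.resize(S[130:400,200:480],(620,600),interpolation=cv2.INTER_CUBIC)[:,:,::-1])
"
```

```text
(no output)
```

View pics/g9.png

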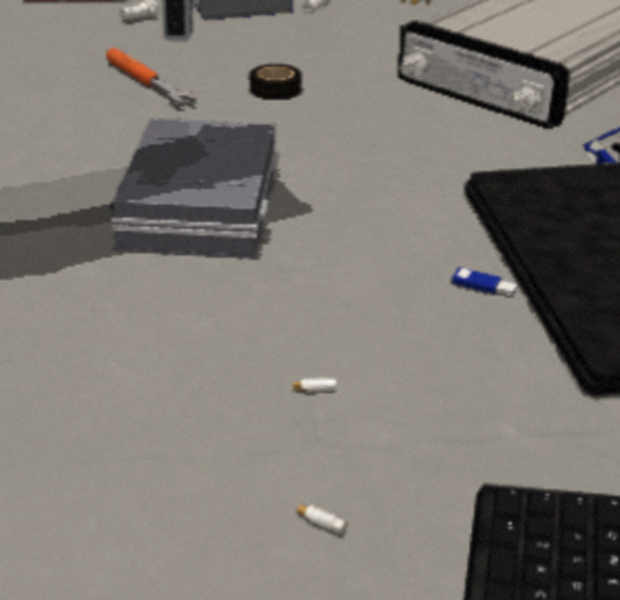

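The case is shut flat near (195,190), and both gold pieces are undisturbed at (315,385) and (322,520).

```bash
python3 -c "
from station import arm
print(arm.hand_in())"
```

```text
the job is handed in; nothing more can be done
None
```

The through line, adaptor and load each lie in their own pocket, the lid is fully shut, the gold-threaded pieces were left where they lay, and the job is handed in at about 30 s on the robot's clock.

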